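Press the wide locating pin home in the drilling jig

ROBOT

A 6-joint arm with a two-finger parallel gripper is mounted at the origin on the work surface. World frame = base frame: x ahead of the robot, y to its left, z up, the work surface at z = 0. Lengths are in m, angles in rad, forces in N, time in s.
With the tool pointing down it reaches from about 0.35 to 0.8 m from the base axis. Payload 7.3 kg.
Tool frame: the origin (TCP) lies between the finger pads; the fingertips stand 14 mm ahead of it and the grasp point (between the pads) lies 5 mm behind it (env.tip_reach is the distance from the TCP to the fingertips, in m); z points along the fingers, y is the line along which they close (so a half turn about z gives the same grasp; the last joint's range is limited). The gripper opens to 85 mm and grips with 20 to 120 N. Pads are 22 mm wide; open, the fingers measure 114 mm over their backs; the gripper's body (76 mm by 85 mm) begins 54 mm behind the grasp point. The pads swing forward as they close: fully open they stand 13 mm farther back than shut.
Start: joints at [0.987, 0.342, 1.524, -0, 1.275, -0.146], TCP at [0.223, 0.476, 0.245] pointing down, gripper open.
Joint ranges: [-2.53, 2.53], [-0.77, 2.02], [0.04, 2.7], [-1, 4.14], [0.28, 2.66], [-3.11, 3.11]. Speed limits (rad/s): [2.57, 2.57, 3.14, 3.14, 3.14, 3.14].

INTERFACE

Orientations are given as [roll, pitch, yaw] about the fixed x, y, z axes, in that order (R = Rz(yaw) Ry(pitch) Rx(roll)).
In Python, from rig import env, vision, sign_off gives the robot as it stands.
- The arm moves only by the shell command python3 -m pendant 'ROWS'. ROWS is JSON, one flat list of numbers, 7 for each row, row after row: the shift along the tool's x, y, z in mm, then the turn, a rotation vector about the tool's x, y, z in rad, then the finger opening in mm, from 0 to 85.4. In form: [tx, ty, tz, ax, ay, az, jaw, tx, ty, tz, ax, ay, az, jaw, ...]. A call has exactly 8 rows; each row shifts and turns the commanded pose from where the row before left it, along the tool's axes as they then stand; what a row does not reach is not made up. A row lasts 1/12 s, in which the tool goes at most 41.7 mm and 7.16 degrees, less where a joint would pass 70% of its speed; a pose out of reach is approached as far as the arm can. A call is refused whole if a number of a shift passes 41.7 or a number of a turn 0.125, either way. A call with a gripper value outside its range is refused whole. The fingers move at their own pace and stop on an object; the grip force is fixed at half the most. Time passes only in rows, so rows that do not move let the fingers close, or fill a call up. It gives the time, the measured TCP pose, the force, the opening and the grip force at its end, in the units of the state.
- env.get_obs(): the state, without advancing time (a new reading comes with each control period).
- vision.read_camera(name): name is "scene" or "side" or "wrist"; returns (picture, depth): 480x640x3 uint8, red, green, blue; 480x640 float32, m along the optical axis (not along the pixel's ray), 0 where there is no reading.
- vision.camera_info(name): a dict with "fx", "fy", "cx", "cy" (pixels), "rvec" (rotation vector, rad) and "tvec" (3), from world to camera coordinates, as OpenCV has them. Camera axes: x right, y down, z forward; pixel columns grow to the right and rows downward; lengths in m; the calibration is good to about 2 mm. The wrist camera is an equidistant fisheye: a pixel r from the principal point sees the ray r / f radians off the axis. A picture is of the moment at which its call begins: read the wrist's pose just before it. camera_info takes no time and is no camera call; for the wrist camera it gives the pose at the moment of the call.
- sign_off(): hands the job in; it is judged then, once.
The state is a dict: "time_s": time; "joints": joint angles; "qd": joint speeds; "effort": joint torques, N m; "position": TCP position; "eef_rot": TCP orientation; "ft_force": force on the tool from outside, world axes, zero at the start; "wrist_torque": the same for the moment, N m; "width": opening from 0.0 (shut) to 1.0 (fully open); "grasp_force": force on a finger pad.
Only numpy, scipy, OpenCV 4.12 (cv2) and the standard library are available. Lean on these libraries where they do the work, as an engineer would, in place of code of your own. Each camera call takes 0.05 s, during which the arm holds its last target. There are 200 camera calls.

TASK

Before the next hole is drilled, the round plate must be locked: with the fingertips, gently press down the locating pin with the wide flat head until the head rests fully on its collar, then withdraw. Do not grip or pull the pin up; leave the other three pins standing as they are, and do not disturb the brass spacer on the plate or the parts tray and clamp beside the jig.

Things in the scene. Friction and masses are not known exactly. Their poses are not given: they have to be found in the camera images.
- jig: Fixed drilling jig: wooden board 300 x 300 x 18 mm under a round aluminium plate 250 mm across, its top 30 mm above the bench. Origin on the bench under the plate's centre, z up. Four dark steel pins, in varying order, stand at x, y = +-52 mm in its frame, each in a bright collar 26 mm across, 4 mm high. Bolt heads 5 mm high lie near the rim.
- wide_pin: The pin to press: dark steel, with a flat round head 36 mm across and 7 mm thick, by far the widest. Origin at the centre of the head's top, z up. It slides straight down or up. At the start the head is 12 to 16 mm above its collar (top 53 to 57 mm above the bench). 4 to 5 N moves it; no spring, it stays where left. Home, at a firm stop on the collar, its top is 41 mm above the bench.
- domed_pin: Leave alone: dark steel pin with a domed head 20 mm across and 14 mm high. Origin at the top of the head. Stands 12 to 16 mm clear of its collar at the start, in any of the four places.
- square_pin: Leave alone: dark steel pin with a square head 18 x 18 mm and 12 mm high. Origin at the centre of the top of the head. Stands 12 to 16 mm clear of its collar at the start, in any of the four places.
- slim_pin: Leave alone: dark steel pin with a tall slim round head 15 mm across and 24 mm high, the tallest (top up to 74 mm above the bench). Origin at the centre of the top of the head. Stands 12 to 16 mm clear of its collar at the start, in any of the four places.
- spacer: Leave alone: loose brass cylinder 18 mm across and 22 mm high, standing upright near the middle of the plate. Origin at the centre of its underside.
- tray: Leave alone: open grey parts tray, 120 x 100 x 30 mm, with brass fittings, on the bench to the right (-y side) of the board. Origin at the centre of its underside.
- clamp: Leave alone: steel locking C-clamp, about 230 mm long and 18 mm thick, lying flat on the bench to the left (+y side) of the board. Origin under the middle of the clamp.

How it is judged:
By the outcome, as a careful person would: the job done as asked, in the order asked, and still so for the second after the job is handed in, with the robot touching nothing.
It also fails if it takes over 29 s, if anything falls off the work surface, if the arm or the gripper's body presses on something with over 40 N, if the wrist force passes 120 N, or if a joint passes its speed limit or range.

## Working session

There is one attempt and no reset: what is moved stays moved. The work goes in short steps, Python scripts to look and compute and a shell command to move; the robot and the scene stay as the last step left them, time stands still between calls to the robot, and variables do not carry over. Pictures are saved under pics/ and viewed, at most 10 in all, crops included, and the job is handed in when it is done.

```bash
ls; mkdir -p pics; cat > h.py <<'E'
import numpy as np, cv2
from rig import env, vision
def cloud(n):
    i=vision.camera_info(n); p,d=vision.read_camera(n)
    R,_=cv2.Rodrigues(np.array(i['rvec'],float)); t=np.array(i['tvec'],float).ravel()
    v,u=np.mgrid[:480,:640]
    x=(u-i['cx'])/i['fx']; y=(v-i['cy'])/i['fy']
    c=np.stack([x*d,y*d,d],-1)
    w=(c-t)@R
    w[d==0]=np.nan
    return p,d,w
def save(p,n): cv2.imwrite('pics/'+n+'.png',p[:,:,::-1])
E
python3 - <<'E'
from h import *
o=env.get_obs(); print(o['time_s'],o['position'],o['eef_rot'],env.tip_reach,o['width'])
for n in('scene','side'):
    p,d,w=cloud(n); save(p,n+'0'); np.savez('/tmp/'+n,p=p,d=d,w=w); i=vision.camera_info(n)
    R,_=cv2.Rodrigues(np.array(i['rvec'],float)); print(n,i['fx'],-R.T@np.array(i['tvec']).ravel(),(d==0).mean())
E
```

```text
pics
0.0 [0.22233941 0.4751874  0.2446385 ] [-3.14011815e+00 -2.51154809e-04  2.70380890e+00] 0.014 0.9990742203941159
scene 535.5473802895165 [1.1880765  0.00447281 0.81177602] 0.003909505208333333
side 446.242085271957 [0.40153016 0.66736307 0.55327368] 0.003984375
```

View pics/scene0.png

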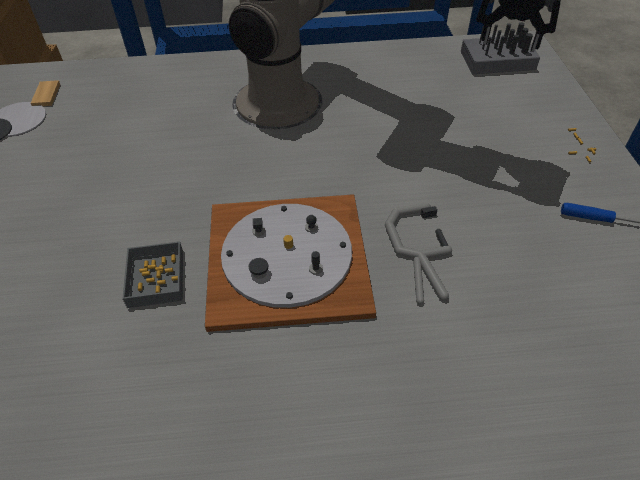

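View pics/side0.png

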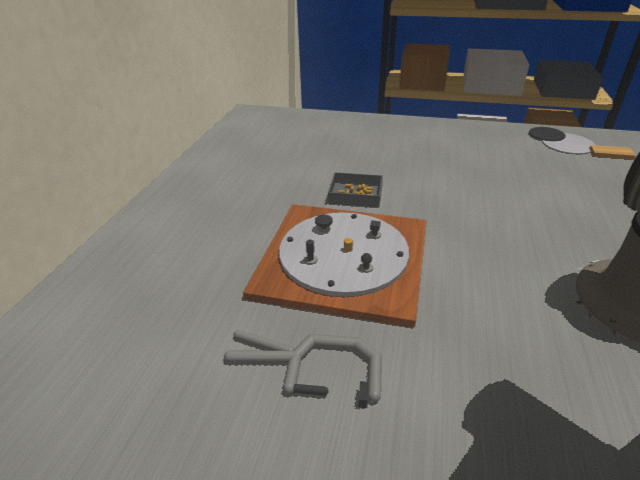

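The wide flat head is at scene pixel (259,267) and side pixel (323,220). The square pin is at scene (258,225), the slim pin at (316,261), the domed pin at (312,220) and the spacer at (288,242). The path from the start pose has to clear the clamp and pins.

```bash
python3 - <<'E'
from h import *
def ray(n,u,v,z):
    i=vision.camera_info(n);R,_=cv2.Rodrigues(np.array(i['rvec'],float));t=np.array(i['tvec'],float).ravel()
    c=-R.T@t; r=R.T@np.array([(u-i['cx'])/i['fx'],(v-i['cy'])/i['fy'],1]); return c+r*(z-c[2])/r[2]
for n,B in(('scene',dict(wide=(245,255,273,282),sq=(250,216,266,230),dome=(305,212,319,226),slim=(309,250,322,270))),('side',dict(wide=(312,212,335,226),sq=(368,219,383,234),dome=(359,252,374,268),slim=(304,239,317,260)))):
    f=np.load('/tmp/'+n+'.npz');p,w=f['p'],f['w']
    for k,(a,b,c,e) in B.items():
        W=w[b:e,a:c].reshape(-1,3); m=(p[b:e,a:c].max(-1)<85).ravel()
        W0=W[m&(W[:,2]>.045)]; zt=np.nanpercentile(W0[:,2],80); T=W0[W0[:,2]>zt-.006]
        print(n,k,len(W0),'ztop',zt.round(4),'mid',((T.min(0)+T.max(0))/2).round(4),'ext',np.ptp(T,axis=0).round(4))
    print(p[b:e,a:c].min())
    # spacer
    h=cv2.cvtColor(p,cv2.COLOR_RGB2HSV); 
    m=(w[...,2]>.033)&(w[...,2]<.08)&(abs(w[...,0]-.45)<.25)&(abs(w[...,1])<.2)&(h[...,1]>150)&(h[...,0]>15)&(h[...,0]<30)
    print('spacer?',np.nanmedian(w[m],0),m.sum())
    a,b,c,e=B['wide']; g=p[b:e,a:c].max(-1); m=(g<85).astype('u1')
    k,l,s,ce=cv2.connectedComponentsWithStats(m); j=1+s[1:,4].argmax(); print(s[j],ce[j]+[a,b]); print('ray z55',ray(n,*(ce[j]+[a,b]),.053))
    wd=(w[...,2]>.012)&(w[...,2]<.024); 
f=np.load('/tmp/scene.npz');p,w=f['p'],f['w']; h=cv2.cvtColor(p,cv2.COLOR_RGB2HSV)
m=((h[...,1]>120)&(w[...,2]>.010)&(w[...,2]<.026)&(abs(w[...,1])<.25)); m[:190]=0;m[330:]=0;m[:,:200]=0;m[:,380:]=0
print(cv2.minAreaRect(w[m][:,:2].astype('f4')), m.sum())
E
```

```text
scene wide 266 ztop 0.0549 mid [ 0.5824 -0.0574  0.0531] ext [0.0377 0.0328 0.0075]
scene sq 101 ztop 0.0594 mid [ 0.4784 -0.0568  0.0575] ext [0.0216 0.0162 0.0078]
scene dome 80 ztop 0.0606 mid [0.4809 0.0475 0.0591] ext [0.0171 0.0163 0.009 ]
scene slim 107 ztop 0.0726 mid [0.5831 0.0469 0.071 ] ext [0.0162 0.0129 0.0088]
12
spacer? [5.26464946e-01 8.40327444e-05 4.90994445e-02] 90
[  4   3  23  24 427] [259.56440281 270.07259953]
ray z55 [ 0.59316067 -0.05485908  0.053     ]
side wide 157 ztop 0.0543 mid [ 0.5798 -0.055   0.0523] ext [0.0331 0.034  0.007 ]
side sq 81 ztop 0.0595 mid [ 0.476  -0.055   0.0573] ext [0.0174 0.0194 0.0074]
side dome 84 ztop 0.06 mid [0.4773 0.05   0.0582] ext [0.018  0.0148 0.0081]
side slim 96 ztop 0.0724 mid [0.581  0.0475 0.0708] ext [0.0118 0.0153 0.0085]
41
spacer? [0.51845979 0.00299928 0.05135004] 29
[  3   3  17  11 158] [323.30379747 220.24683544]
ray z55 [ 0.57937369 -0.05290714  0.053     ]
((0.5311557650566101, -0.005268365144729614), (0.29913321137428284, 0.3033887445926666), 89.60139465332031) 8452
```

Both views agree and fit the ±52 mm grid: the wide pin is at about (0.5805, -0.056), with its top at z≈0.055. I'll traverse high with the jaws shutting.

```bash
python3 -m pendant '[-22.9,-13.7,0,0,0,0,0,-22.9,-13.7,0,0,0,0,0,-22.9,-13.7,0,0,0,0,0,-22.9,-13.7,0,0,0,0,0,-22.9,-13.7,0,0,0,0,0,-22.9,-13.7,0,0,0,0,0,-22.9,-13.7,0,0,0,0,0,-22.9,-13.7,0,0,0,0,0]'
python3 -m pendant '[-22.9,-13.7,0,0,0,0,0,-22.9,-13.7,0,0,0,0,0,-22.9,-13.7,0,0,0,0,0,-22.9,-13.7,0,0,0,0,0,-22.9,-13.7,0,0,0,0,0,-22.9,-13.7,0,0,0,0,0,-22.9,-13.7,0,0,0,0,0,-22.9,-13.7,0,0,0,0,0]'
python3 -m pendant '[-22.9,-13.7,10,0,0,0,0,-22.9,-13.7,10,0,0,0,0,-22.9,-13.7,10,0,0,0,0,-22.9,-13.7,10,0,0,0,0,-22.9,-13.7,10,0,0,0,0,-22.9,-13.7,10,0,0,0,0,-22.9,-13.7,10,0,0,0,0,-22.9,-13.7,10,0,0,0,0]'
python3 - <<'E'
from h import *
o=env.get_obs(); P=o['position'];print(P,o['eef_rot'],o['width'],o['ft_force'],o['joints'])
R,_=cv2.Rodrigues(np.zeros(3)); from scipy.spatial.transform import Rotation as Ro
print('tool delta mm',Ro.from_euler('xyz',o['eef_rot']).inv().apply((np.array([.5805,-.056,P[2]])-P)*1e3))
save(vision.read_camera('wrist')[0],'w1')
E
```

```text
time_s: 0.77
position: [0.3424, 0.2973, 0.2451]
eef_rot: [-3.141, -0.0, 2.704]
ft_force: [0.5, 0.1, -0.5]
width: -0.003
grasp_force: 0.0
time_s: 1.43
position: [0.4618, 0.1204, 0.245]
eef_rot: [-3.141, -0.001, 2.704]
ft_force: [0.4, 0.0, -0.2]
width: -0.005
grasp_force: 0.0
time_s: 2.1
position: [0.5813, -0.0564, 0.1643]
eef_rot: [-3.142, -0.001, 2.704]
ft_force: [0.3, -0.3, 0.0]
width: 0.002
grasp_force: 0.0
[ 0.58125769 -0.05643719  0.16430583] [-3.14153188e+00 -9.63938067e-04  2.70363571e+00] 0.0016357713218099984 [ 0.26631047 -0.32738502  0.00695194] [-2.28064683e-01  5.21306577e-01  1.47196641e+00  1.54968697e-04
  1.14927512e+00 -1.36096757e+00]
tool delta mm [8.71583082e-01 7.46030397e-02 8.35618700e-04]
```

View pics/w1.png

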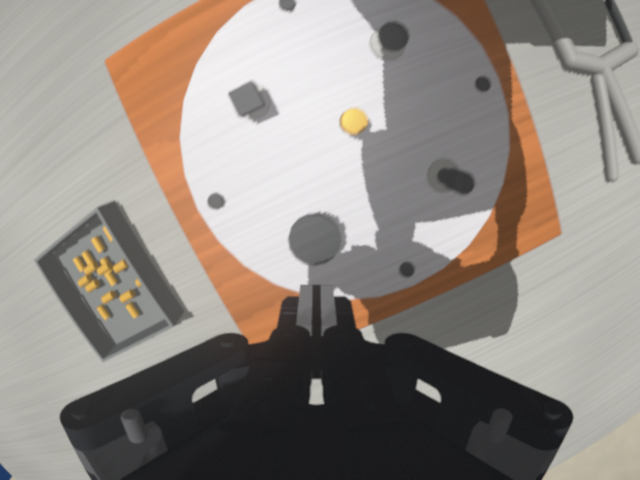

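The wrist view shows the wide head at (316,239) and the shut fingertips at (316,290), in line with it. The head lies farther forward in the image because of the camera's parallax. I'll cast the fisheye ray as a check.

```bash
python3 - <<'E'
from h import *
i=vision.camera_info('wrist');R,_=cv2.Rodrigues(np.array(i['rvec'],float));t=np.array(i['tvec'],float).ravel();c=-R.T@t
def ray(u,v,z):
    a,b=(u-i['cx'])/i['fx'],(v-i['cy'])/i['fy'];th=np.hypot(a,b)
    r=R.T@np.array([a/th*np.sin(th),b/th*np.sin(th),np.cos(th)]);return c+r*(z-c[2])/r[2]
print('wide',ray(316,238.5,.0545),'edges',ray(290,239,.0545),ray(342,239,.0545),'spacer',ray(353.5,121,.052),'square',ray(247,98,.0595),'tip',ray(316,290,.150))
E
```

```text
wide [ 0.58148381 -0.06055162  0.0545    ] edges [ 0.57445273 -0.07637325  0.0545    ] [ 0.58914121 -0.04503214  0.0545    ] spacer [ 0.52181171 -0.00619329  0.052     ] square [ 0.48000382 -0.06006991  0.0595    ] tip [ 0.57644411 -0.0578829   0.15      ]
```

The wrist estimate of about (0.581, -0.058) agrees within a few mm, well inside the 18 mm head radius. Descending to just above the head.

```bash
python3 -m pendant '[0,0.5,14,0,0,0,0,0,0.5,14,0,0,0,0,0,0,14,0,0,0,0,0,0,14,0,0,0,0,0,0,12,0,0,0,0,0,0,10,0,0,0,0,0,0,6,0,0,0,0,0,0,4,0,0,0,0]'
python3 -m pendant '[0,0,1.5,0,0,0,0,0,0,1.5,0,0,0,0,0,0,1.5,0,0,0,0,0,0,1.5,0,0,0,0,0,0,1.5,0,0,0,0,0,0,1.5,0,0,0,0,0,0,1.5,0,0,0,0,0,0,1.5,0,0,0,0]'
```

```text
time_s: 2.82
position: [0.581, -0.0542, 0.0764]
eef_rot: [-3.141, -0.001, 2.704]
ft_force: [0.3, -0.1, 0.5]
width: -0.003
grasp_force: 0.0
time_s: 3.48
position: [0.5815, -0.0544, 0.0656]
eef_rot: [3.141, 0.001, 2.704]
ft_force: [-1.2, 0.3, 3.6]
width: -0.006
grasp_force: 1.8
```

In contact, about 3.6 N. My sideways trim went the wrong way, leaving the tips some 2–5 mm off centre but well on the head. Continuing to press gently.

```bash
python3 -m pendant '[0,0,1,0,0,0,0,0,0,1,0,0,0,0,0,0,1,0,0,0,0,0,0,1,0,0,0,0,0,0,1,0,0,0,0,0,0,1,0,0,0,0,0,0,1,0,0,0,0,0,0,0,0,0,0,0]'
```

```text
time_s: 4.15
position: [0.5815, -0.0544, 0.0581]
eef_rot: [3.141, 0.0, 2.704]
ft_force: [0.6, -0.3, 1.4]
width: -0.0
grasp_force: 0.6
```

```bash
python3 -m pendant '[0,0,0.5,0,0,0,0,0,0,0.5,0,0,0,0,0,0,0.5,0,0,0,0,0,0,0.5,0,0,0,0,0,0,0.5,0,0,0,0,0,0,0.5,0,0,0,0,0,0,0,0,0,0,0,0,0,0,0,0,0,0]'
```

```text
time_s: 4.82
position: [0.5815, -0.0544, 0.0552]
eef_rot: [3.141, 0.0, 2.704]
ft_force: [1.3, 0.1, 1.7]
width: 0.004
grasp_force: 1.1
```

```bash
python3 -m pendant '[0,0,0.3,0,0,0,0,0,0,0.3,0,0,0,0,0,0,0.3,0,0,0,0,0,0,0.3,0,0,0,0,0,0,0,0,0,0,0,0,0,0,0,0,0,0,0,0,0,0,0,0,0,0,0,0,0,0,0,0]'
```

```text
time_s: 5.48
position: [0.5815, -0.0544, 0.055]
eef_rot: [3.141, 0.001, 2.704]
ft_force: [-0.3, 0.5, 9.9]
width: -0.0
grasp_force: 4.7
```

The force is rising while z is stalled at TCP 0.055, so the tip is at 41 mm, the stop. One small extra push to confirm.

```bash
python3 -m pendant '[0,0,0.3,0,0,0,0,0,0,0.3,0,0,0,0,0,0,0.3,0,0,0,0,0,0,0,0,0,0,0,0,0,0,0,0,0,0,0,0,0,0,0,0,0,0,0,0,0,0,0,0,0,0,0,0,0,0,0]'
```

```text
time_s: 6.15
position: [0.5815, -0.0544, 0.0549]
eef_rot: [3.141, 0.001, 2.704]
ft_force: [-2.5, 0.5, 15.9]
width: 0.004
grasp_force: 7.8
```

Firm stop confirmed. Withdrawing straight up, then checking.

```bash
python3 -m pendant '[0,0,-1,0,0,0,0,0,0,-2,0,0,0,0,0,0,-5,0,0,0,0,0,0,-12,0,0,0,0,0,0,-20,0,0,0,0,0,0,-25,0,0,0,0,0,0,-25,0,0,0,0,0,0,-25,0,0,0,0]'
python3 -m pendant '[25,15,-10,0,0,0,0,25,15,-10,0,0,0,0,25,15,0,0,0,0,0,25,15,0,0,0,0,0,25,15,0,0,0,0,0,25,15,0,0,0,0,0,25,15,0,0,0,0,0,25,15,0,0,0,0,0]'
python3 -m pendant '[25,15,0,0,0,0,0,25,15,0,0,0,0,0,25,15,0,0,0,0,0,25,15,0,0,0,0,0,25,15,0,0,0,0,0,10,6,0,0,0,0,0,0,0,0,0,0,0,0,0,0,0,0,0,0,0]'
python3 - <<'E'
from h import *
print(env.get_obs()['ft_force'])
for n,B in(('scene',dict(wide=(243,255,275,285),sq=(250,216,266,230),dome=(305,212,319,226),slim=(309,250,322,270))),('side',dict(wide=(310,212,337,232),sq=(368,219,383,234),dome=(359,252,374,268),slim=(304,239,317,260)))):
    p,d,w=cloud(n); save(p,n+'1')
    for k,(a,b,c,e) in B.items():
        W=w[b:e,a:c].reshape(-1,3); m=(p[b:e,a:c].max(-1)<85).ravel()
        W0=W[m&(W[:,2]>.036)]; zt=np.nanpercentile(W0[:,2],80); T=W0[W0[:,2]>zt-.006]
        print(n,k,len(W0),'ztop',zt.round(4),'mid',((T.min(0)+T.max(0))/2).round(4),np.ptp(T,axis=0).round(4))
    if n=='scene': cv2.imwrite('pics/c.png',cv2.resize(p[180:340,110:470,::-1],None,fx=2.2,fy=2.2))
E
```

```text
time_s: 6.82
position: [0.5807, -0.0543, 0.1689]
eef_rot: [-3.141, -0.002, 2.704]
ft_force: [0.2, 0.6, -0.4]
width: 0.002
grasp_force: 0.0
time_s: 7.48
position: [0.4498, 0.14, 0.1881]
eef_rot: [-3.141, -0.001, 2.704]
ft_force: [0.8, -0.0, -0.0]
width: 0.001
grasp_force: 0.0
time_s: 8.15
position: [0.3628, 0.2698, 0.1881]
eef_rot: [-3.141, -0.0, 2.706]
ft_force: [0.1, 0.0, 0.0]
width: -0.001
grasp_force: 0.0
[0.08140421 0.04444634 0.03641334]
scene wide 258 ztop 0.0418 mid [ 0.5816 -0.0576  0.0406] [0.0389 0.0346 0.0091]
scene sq 106 ztop 0.0596 mid [ 0.4785 -0.0566  0.0587] [0.0205 0.0162 0.0098]
scene dome 88 ztop 0.0601 mid [0.4802 0.0465 0.0591] [0.016  0.0178 0.0097]
scene slim 130 ztop 0.0727 mid [0.5837 0.0469 0.071 ] [0.0163 0.0129 0.0085]
side wide 93 ztop 0.0411 mid [ 0.5794 -0.0552  0.0395] [0.0323 0.0311 0.0069]
side sq 80 ztop 0.0588 mid [ 0.4759 -0.0545  0.0569] [0.0145 0.02   0.0081]
side dome 97 ztop 0.0588 mid [0.4771 0.0524 0.0578] [0.0151 0.0113 0.009 ]
side slim 98 ztop 0.0692 mid [0.5808 0.0502 0.0691] [0.0106 0.0105 0.0111]
```

View pics/c.png

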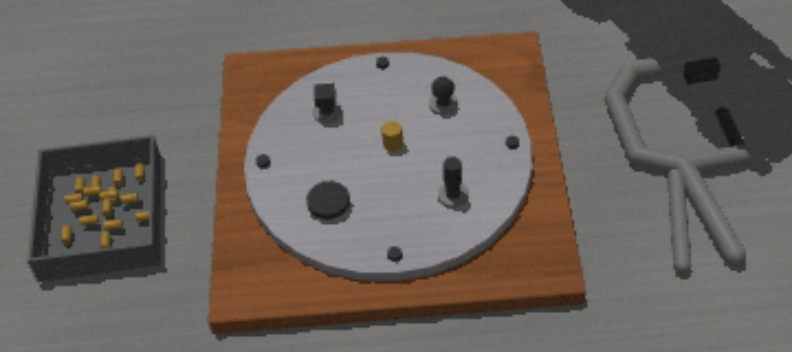

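The crop shows the wide head at crop pixel (328,200) seated on its collar, with its top measured at about 41 mm. The other three pins, spacer, tray and clamp are where they were.

```bash
python3 -c "from rig import sign_off; print(sign_off())"
```

```text
the job is handed in; nothing more can be done
None
```

The wide-headed pin is pressed fully home (top about 41 mm above the bench, firm stop felt at about 16 N), the arm is withdrawn and nothing else was disturbed; the job was handed in at about 8 s on the robot's clock.

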